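Top up the pile of blanks and stack the pinned tray over it

TASK

Lay the loose rectangular wooden blank squarely on the pile of blanks in the bottom tray, its edges flush with theirs. Then lift the other tray by its handle and stack it on the bottom tray, so that all four corner pins drop fully home in the corner sockets and it sits level. Set both down without dropping them, and leave the other things on the bench where they are.

Things in the scene. Friction and masses are not known exactly. Their poses are not given: they have to be found in the camera images.
- blank_new_center (a point): a flat light-wood plaque blank, 90 x 50 x 12 mm, about 45 g; this point is its centre, 6 mm above its underside; x along its 90 mm length, y along its 50 mm width, z up; this is the loose one lying flat on the bench between the two trays
- blank_mid_center (a point): a flat light-wood plaque blank, 90 x 50 x 12 mm, about 45 g; this point is its centre, 6 mm above its underside; x along its 90 mm length, y along its 50 mm width, z up; this is the upper of the two blanks already piled in the bottom tray; the loose blank goes on top of it, its centre 12 mm above this one
- blank_low_center (a point): a flat light-wood plaque blank, 90 x 50 x 12 mm, about 45 g; this point is its centre, 6 mm above its underside; x along its 90 mm length, y along its 50 mm width, z up; this is the lowest blank of the pile, lying on the floor of the bottom tray
- base_seat (a point): bottom tray: grey plastic, open, 200 (x) x 160 (y) x 50 mm, fixed on a 12 mm plywood board, a pile of two blanks in it, no handle. Point: centre of the plane of its four corner-post tops, 62 mm above the bench; z up. Walls 4 mm thick, rims 6 mm below the post tops. Posts 24 mm square, each with a socket 12 mm square and 12 mm deep at x = +-88, y = +-68 mm
- base_floor (a point): centre of the inner floor of the bottom tray, 46 mm below base_seat and 16 mm above the bench; same axes
- tray_grip (a point): the other tray: same grey plastic and size, loose, empty, about 0.42 kg, with a handle. Point: in the handle, mid-tray, 64 mm above the underside. Handle: a bar 14 mm thick (y), 90 mm long (x), from 40 to 76 mm above the underside, on the 8 mm middle wall that runs along x; about 70 mm free room on each side of it. x along the 200 mm side, y along the 160 mm side, z up
- tray_under (a point): centre of the underside of the tray with the handle; axes as tray_grip. At each corner, x = +-88, y = +-68 mm, a steel pin points down, 8 mm across, 10 mm long, its last 4 mm tapering to 4 mm; on the bench the tray stands on these pins, underside 10 mm up. Stacked, this point meets base_seat; either way round (half a turn) fits
- coaster: a round light-wood coaster, 80 mm across, 10 mm thick (not a blank); origin at its underside; a bystander, to be left alone
- spool: a dark wooden spool, 36 mm across, 45 mm high; origin at its underside; a bystander, to be left alone
- glue: an amber glue jar, 60 mm across, 85 mm high; origin at its underside; a bystander, to be left alone
- driver: a screwdriver; origin at its underside; a bystander, to be left alone
- mallet: a rubber-headed hammer; origin at its underside; a bystander, to be left alone
- tape: a roll of paper tape, 90 mm across, 22 mm high, lying flat; origin at its underside; a bystander, to be left alone
- block: a cork sanding block, 70 x 45 x 30 mm; origin at its underside; a bystander, to be left alone
There are look-alikes about, which are no part of the job. Leave any blue or grey look-alike of the part that bears blank_new_center alone.

How it is judged:
By the outcome, as a careful person would: the job done as asked, in the order asked, and still so for the second after the job is handed in, with the robot touching nothing.
It also fails if it takes over 64 s, if anything falls off the work surface, if the arm or the gripper's body presses on something with over 40 N, if the wrist force passes 120 N, or if a joint passes its speed limit or range.

ROBOT

A 6-joint arm with a two-finger parallel gripper is mounted at the origin on the work surface. World frame = base frame: x ahead of the robot, y to its left, z up, the work surface at z = 0. Lengths are in m, angles in degrees, forces in N, time in s.
With the tool pointing down it reaches from about 0.375 to 0.9 m from the base axis. Payload 3.1 kg.
Tool frame: the origin (TCP) lies on the front face of the gripper's body, between the roots of the fingers; the fingertips stand 70 mm ahead of it and the grasp point (between the pads) lies 51 mm ahead of it (bot.tip_extent is the distance from the TCP to the fingertips, in m); z points along the fingers, x is the direction in which the jaws open and shut, and the axes are right-handed (so a half turn about z gives the same grasp; the last joint's range is limited). The gripper opens to 87 mm and grips with 3 to 60 N. Pads are 19 mm wide; open, the fingers measure 117 mm over their backs; the gripper's body (75 mm by 190 mm) begins 51 mm behind the grasp point.
Start: joints at [59.731, 30.224, 82.088, -0, 67.689, -10.227], TCP at [0.214, 0.587, 0.292] pointing down, gripper open.
Joint ranges: [-176.69, 176.69], [-43.24, 126.21], [12.49, 139.97], [-82, 262], [0, 151.66], [-163.58, 163.58]. Speed limits (degrees/s): [159.86, 159.86, 180, 180, 180, 180].

INTERFACE

Orientations are given as a 3x3 rotation matrix whose columns are the frame's x, y, z axes.
In Python, from rig import bot, viewer, ticket gives the robot as it stands. The module is installed in compiled form; this text tells all that it offers.
- The arm moves only by the tool arm_command, never from a script. Its argument "targets" is a list of rows, each an object with "rot": the turn, a rotation vector about the tool's x, y, z in degrees, a list of three; "offset": the shift along the tool's x, y, z in cm, a list of three; "gripper": the closure, from 0 (fully open) to 1 (shut). A call has 1 to 8 rows; each row is the pose to reach, as a shift and turn from the pose commanded when the call began, along the tool's axes at that moment; what a row does not reach only later rows make up. A row lasts 1/10 s, in which the tool goes at most 50 mm and 8.59 degrees, less where a joint would pass 70% of its speed; a pose out of reach is approached as far as the arm can. A call with a gripper value outside its range is refused whole. The fingers move at their own pace and stop on an object; the grip force is fixed at half the most. Time passes only in rows, so rows that repeat a pose let the fingers close. It gives the time, the measured TCP pose, the force and the opening at its end, in the units of the state.
- bot.read_state(): the state, without advancing time (a new reading comes with each control period).
- viewer.capture(name): name is "side" or "top"; returns a dict with "frame" (400x640x3 uint8, red, green, blue), "fx", "fy", "cx", "cy" (pixels), "D" ([k1, k2, p1, p2, k3] as OpenCV has them; the pictures are not rectified), "view" (4x4, takes a point from world to camera coordinates). Camera axes: x right, y down, z forward; pixel columns grow to the right and rows downward; lengths in m; the calibration is good to about 2 mm. A picture is of the moment at which its call begins. There is no depth.
- ticket.hand_in(): hands the job in, once; it reports no verdict.
The state is a dict: "time_s": time; "joint_positions": joint angles; "qvel": joint speeds; "tau": joint torques, N m; "position": TCP position; "tcp_rot": TCP orientation; "force": force on the tool from outside, world axes, zero at the start; "moment": the same for the moment, N m; "opening": opening from 0.0 (shut) to 1.0 (fully open).
Only numpy, scipy, OpenCV 4.12 (cv2) and the standard library are available. Lean on these libraries where they do the work, as an engineer would, in place of code of your own. Each camera call takes 0.05 s, during which the arm holds its last target. There are 200 camera calls.

## Working session

There is one attempt and no reset: what is moved stays moved. The work goes in short steps, Python scripts to look and compute and a tool call to move; the robot and the scene stay as the last step left them, time stands still between calls to the robot, and variables do not carry over. Pictures are saved under pics/ and viewed, about 8 in all and at most 12, crops included, and the job is handed in when it is done.

Besides the shell and the picture viewer there is one more tool, called as name(argument=value, ...) on one line, values as JSON. arm_command: Moves the arm, as the interface text tells. Its arguments: {"type":"object","properties":{"targets":{"type":"array"}},"required":["targets"]}

```bash
mkdir -p pics; python3 - <<'E'
from rig import bot,viewer
import cv2,pickle
for n in("top","side"):
    c=viewer.capture(n); cv2.imwrite(f"pics/{n}0.png",c["frame"][:,:,::-1]); pickle.dump(c,open(f"{n}0.pkl","wb"))
    print(n,c["fx"],c["cx"],c["cy"],c["D"]); print(c["view"])
s=bot.read_state();print(s["time_s"],s["position"],s["tcp_rot"],s["force"],bot.tip_extent)
E
```

```text
top 511.8141736395989 317.938323208349 194.9591531321562 [0.03023788 0.         0.         0.         0.        ]
[[-0.02116979 -0.99977172  0.00288938  0.01583758]
 [-0.98827179  0.02048895 -0.15132441  0.59778781]
 [ 0.15123066 -0.006059   -0.98847993  1.56294015]
 [ 0.          0.          0.          1.        ]]
side 443.5042611396168 324.59165318974703 194.80708654927525 [-0.06940137  0.          0.          0.          0.        ]
[[ 0.95482714 -0.29704645 -0.00827953 -0.56003879]
 [-0.23071783 -0.72348488 -0.650645    0.18341833]
 [ 0.18728167  0.62316373 -0.75933691  1.21042935]
 [ 0.          0.          0.          1.        ]]
0.1 [0.21390073 0.58670591 0.29137795] [[ 3.42711093e-01  9.39440328e-01 -9.88149456e-04]
 [ 9.39438899e-01 -3.42712335e-01 -1.67637437e-03]
 [-1.91350470e-03 -3.53793943e-04 -9.99998107e-01]] [-0.08953507  0.03303498  0.47597183] 0.0697
```

View pics/top0.png

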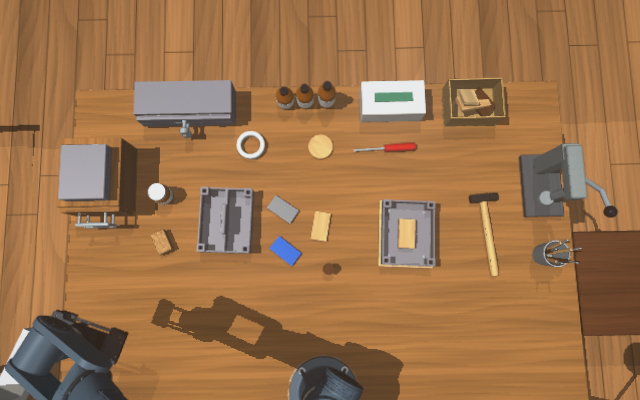

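View pics/side0.png

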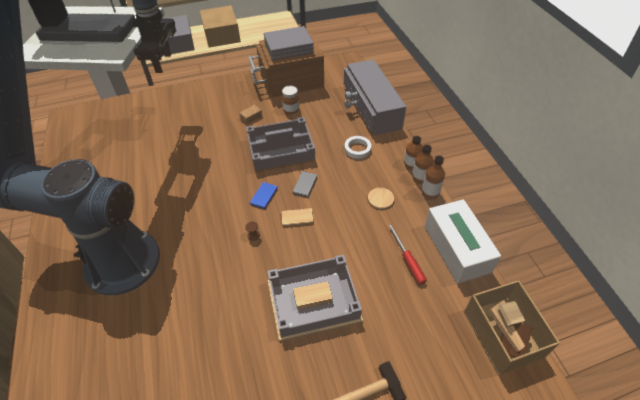

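```bash
python3 - <<'E'
import cv2,numpy as np
t=cv2.imread("pics/top0.png");s=cv2.imread("pics/side0.png")
z=lambda a,k:cv2.resize(a,None,fx=k,fy=k,interpolation=cv2.INTER_CUBIC)
o=np.zeros((590,800,3),np.uint8)
a=z(t[178:273,190:445],3);o[:a.shape[0],:a.shape[1]]=a
b=z(s[115:175,240:320],3);o[300:300+b.shape[0],:b.shape[1]]=b
b=z(s[252:340,262:365],3);o[300:300+b.shape[0],260:260+b.shape[1]]=b
b=z(s[180:240,240:320],2.5);o[300:300+b.shape[0],590:590+b.shape[1]]=b
cv2.imwrite("pics/crop0.png",o)
E
```

```text
(no output)
```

View pics/crop0.png

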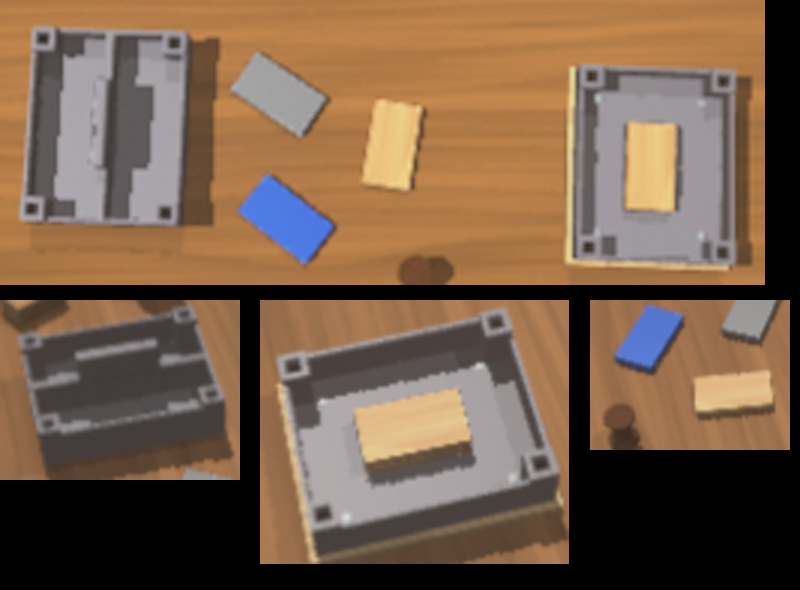

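```bash
cat > h.py <<'E'
import cv2,numpy as np,pickle
from scipy.optimize import least_squares
def ray(c,uv,z):
    K=np.array([[c["fx"],0,c["cx"]],[0,c["fy"],c["cy"]],[0,0,1]])
    n=cv2.undistortPoints(np.array(uv,float).reshape(-1,1,2),K,np.array(c["D"])).reshape(-1,2)
    V=np.array(c["view"]);R,t=V[:3,:3],V[:3,3];C=-R.T@t
    d=np.c_[n,np.ones(len(n))]@R
    return C+d*((z-C[2])/d[:,2])[:,None]
def dark(c,uv,h=4):
    g=cv2.cvtColor(c["frame"],cv2.COLOR_RGB2GRAY).astype(float);out=[]
    for u,v in uv:
        for _ in range(3):
            y,x=np.mgrid[round(v)-h:round(v)+h+1,round(u)-h:round(u)+h+1]
            p=g[y,x];r=np.hypot(x-u,y-v)<3.6
            w=np.clip(np.percentile(p[r],60)-p,0,None)*r
            u,v=(w*x).sum()/w.sum(),(w*y).sum()/w.sum()
        out.append((u,v))
    return np.array(out)
def fit(P,M):
    P=P[:,:2];f=lambda q:(q[:2]+M@np.array([[np.cos(q[2]),np.sin(q[2])],[-np.sin(q[2]),np.cos(q[2])]])-P).ravel()
    best=min((least_squares(f,[*P.mean(0),a]) for a in(0,1.57,3.14,-1.57)),key=lambda r:r.cost)
    q=best.x;return q[:2].round(4),round(np.degrees(q[2]),2),(f(q).reshape(-1,2)*1000).round(1).tolist()
def wood(c,box,z,pr=1):
    x0,y0,x1,y1=box;k=4
    a=cv2.resize(c["frame"][y0:y1,x0:x1],None,fx=k,fy=k,interpolation=cv2.INTER_CUBIC)
    b=a.astype(int);m=((b[...,0]>200)&(b[...,1]>150)).astype(np.uint8)
    ct=max(cv2.findContours(m,0,cv2.CHAIN_APPROX_NONE)[0],key=cv2.contourArea).reshape(-1,2)
    uv=(ct+.5)/k-.5+[x0,y0]
    P=ray(c,uv,z)[:,:2].astype(np.float32)*1000
    return cv2.minAreaRect(P)
E
python3 - <<'E'
from h import *
T=pickle.load(open("top0.pkl","rb"));S=pickle.load(open("side0.pkl","rb"))
A=lambda l:np.array(l,float)
tt=A([(43,38),(174,42),(31,208),(165,212)])/3+[190,178]
tb=A([(591,76),(722,81),(589,247),(722,252)])/3+[190,178]
st=(A([(48,424),(209,394),(31,341),(184,315)])-[0,300])/3+[240,115]
sb=(A([(323,513),(541,462),(292,367),(495,322)])-[260,300])/3+[262,252]
# model order for top: (far,left)(far,right)(near,left)(near,right); long side along world x
M=A([(88,68),(88,-68),(-88,68),(-88,-68)])/1000
Ms=A([(-68,-88),(68,-88),(-68,88),(68,88)])/1000
for n,c,uv,z in(("tray top",T,tt,.06),("base top",T,tb,.062),("tray side",S,st,.06),("base side",S,sb,.062)):
    for g,u in(("hand",uv),("dark",dark(c,uv))):
        P=ray(c,u,z); print(n,g,u.round(1).tolist(),P[:,:2].round(4).tolist())
        if c is T: print("  fit",fit(P,M))
        else: print("  mean",P.mean(0).round(4))
for n,c,b,z in(("new",T,(300,200,345,250),.012),("pile",T,(393,212,422,253),.04),("new s",S,(272,200,322,235),.012),("pile s",S,(285,275,340,315),.04)):
    print(n,wood(c,b,z))
E
```

```text
tray top hand [[204.3, 190.7], [248.0, 192.0], [200.3, 247.3], [245.0, 248.7]] [[0.6166, 0.3565], [0.6096, 0.2209], [0.4412, 0.3664], [0.4341, 0.2301]]
  fit (array([0.5254, 0.2935]), np.float64(-3.06), [[0.3, 0.2], [0.0, -0.0], [-0.1, -0.3], [-0.3, 0.2]])
tray top dark [[203.8, 190.3], [247.6, 191.8], [200.0, 247.2], [244.6, 248.6]] [[0.6177, 0.3582], [0.6103, 0.2222], [0.4418, 0.3674], [0.4345, 0.2313]]
  fit (array([0.5261, 0.2948]), np.float64(-3.03), [[-0.2, -0.1], [0.1, 0.0], [-0.0, -0.1], [0.1, 0.2]])
base top hand [[387.0, 203.3], [430.7, 205.0], [386.3, 260.3], [430.7, 262.0]] [[0.5647, -0.2102], [0.5568, -0.3451], [0.3896, -0.2008], [0.3819, -0.3354]]
  fit (array([ 0.4732, -0.2729]), np.float64(-3.2), [[0.2, 0.3], [0.5, -0.6], [-0.4, 0.7], [-0.3, -0.5]])
base top dark [[386.8, 202.9], [430.6, 204.6], [385.7, 260.1], [430.4, 261.8]] [[0.5662, -0.2096], [0.5579, -0.3451], [0.3904, -0.1989], [0.3825, -0.3346]]
  fit (array([ 0.4742, -0.272 ]), np.float64(356.56), [[0.0, 0.2], [0.1, -0.1], [0.0, 0.0], [-0.1, -0.0]])
tray side hand [[256.0, 156.3], [309.7, 146.3], [250.3, 128.7
[... 400 characters left out ...]
61], [0.557, -0.3461], [0.3877, -0.2019], [0.5637, -0.2111]]
  mean [ 0.4724 -0.2738  0.062 ]
base side dark [[282.5, 322.8], [355.0, 305.9], [272.6, 273.6], [340.1, 259.0]] [[0.3801, -0.3353], [0.5556, -0.3455], [0.3881, -0.1998], [0.5636, -0.2099]]
  mean [ 0.4719 -0.2726  0.062 ]
new ((505.046875, -1.5505104064941406), (50.547515869140625, 92.0744857788086), 79.69769287109375)
pile ((473.6006164550781, -269.9025573730469), (48.639068603515625, 90.36210632324219), 85.5593490600586)
new s ((501.3466796875, -1.2196464538574219), (49.695281982421875, 90.00556182861328), 80.12646484375)
pile s ((470.7869873046875, -269.94891357421875), (49.85483932495117, 90.03181457519531), 85.97584533691406)
```

```bash
cat > go.py <<'E'
import sys,numpy as np
from rig import bot
from scipy.spatial.transform import Rotation as R
def go(x,y,z,yaw):
    s=bot.read_state();Q=np.array(s["tcp_rot"]);p=np.array(s["position"])
    c,n=np.cos(np.radians(yaw)),np.sin(np.radians(yaw))
    G=np.array([[c,n,0],[n,-c,0],[0,0,-1.]])
    r=R.from_matrix(Q.T@G).as_rotvec(degrees=True)
    print("t",round(s["time_s"],2),"pos",p.round(4),"yaw",round(np.degrees(np.arctan2(Q[1,0],Q[0,0])),2),"F",np.round(s["force"],1),"open",round(s["opening"],3))
    print("offset cm",(Q.T@(np.array([x,y,z])-p)*100).round(2),"rot",r.round(2))
if __name__=="__main__": go(*map(float,sys.argv[1:5]))
E
python3 go.py 0.503 -0.0014 0.13 79.8
```

```text
t 0.1 pos [0.2139 0.5867 0.2914] yaw 69.96 F [-0.1  0.   0.5] open 0.999
offset cm [-45.31  47.32  16.21] rot [-0.03  0.11 -9.84]
```

arm_command(targets=[{"offset": [-22, 23, 8], "rot": [0, 0.1, -5], "gripper": 0.2}, {"offset": [-45.3, 47.3, 16.2], "rot": [0, 0.1, -9.8], "gripper": 0.2}, {"offset": [-45.3, 47.3, 16.2], "rot": [0, 0.1, -9.8], "gripper": 0.2}, {"offset": [-45.3, 47.3, 16.2], "rot": [0, 0.1, -9.8], "gripper": 0.2}, {"offset": [-45.3, 47.3, 16.2], "rot": [0, 0.1, -9.8], "gripper": 0.2}, {"offset": [-45.3, 47.3, 16.2], "rot": [0, 0.1, -9.8], "gripper": 0.2}, {"offset": [-45.3, 47.3, 16.2], "rot": [0, 0.1, -9.8], "gripper": 0.2}, {"offset": [-45.3, 47.3, 16.2], "rot": [0, 0.1, -9.8], "gripper": 0.2}])

```text
time_s: 0.9
position: [0.386, 0.237, 0.1957]
tcp_rot: [[0.177, 0.984, 0.001], [0.984, -0.177, 0.002], [0.002, 0.0, -1.0]]
force: [0.3, 0.4, 0.1]
opening: 0.8
```

```bash
python3 go.py 0.503 -0.0014 0.13 79.8
```

```text
t 0.9 pos [0.386  0.237  0.1957] yaw 79.78 F [0.3 0.4 0.1] open 0.8
offset cm [-21.4   15.74   6.53] rot [ 0.02 -0.1  -0.02]
```

arm_command(targets=[{"offset": [-21.4, 15.74, 6.5], "rot": [0, -0.1, 0], "gripper": 0.2}, {"offset": [-21.4, 15.74, 6.5], "rot": [0, -0.1, 0], "gripper": 0.2}, {"offset": [-21.4, 15.74, 6.5], "rot": [0, -0.1, 0], "gripper": 0.2}, {"offset": [-21.4, 15.74, 6.5], "rot": [0, -0.1, 0], "gripper": 0.2}, {"offset": [-21.4, 15.74, 6.5], "rot": [0, -0.1, 0], "gripper": 0.2}, {"offset": [-21.4, 15.74, 6.5], "rot": [0, -0.1, 0], "gripper": 0.2}, {"offset": [-21.4, 15.74, 6.5], "rot": [0, -0.1, 0], "gripper": 0.2}, {"offset": [-21.4, 15.74, 6.5], "rot": [0, -0.1, 0], "gripper": 0.2}])

```text
time_s: 1.7
position: [0.5018, 0.0002, 0.1304]
tcp_rot: [[0.179, 0.984, -0.002], [0.984, -0.179, 0.001], [0.0, -0.002, -1.0]]
force: [0.2, 0.8, 0.3]
opening: 0.804
```

```bash
python3 go.py 0.503 -0.0014 0.072 79.8; python3 -c "
from rig import viewer;import cv2
c=viewer.capture('side');cv2.imwrite('pics/s1.png',cv2.resize(c['frame'][140:260,220:380,::-1],None,fx=4,fy=4,interpolation=cv2.INTER_CUBIC))"
```

```text
t 1.7 pos [5.018e-01 2.000e-04 1.304e-01] yaw 79.67 F [0.2 0.8 0.3] open 0.804
offset cm [-0.14  0.16  5.84] rot [-0.11 -0.02 -0.13]
```

View pics/s1.png

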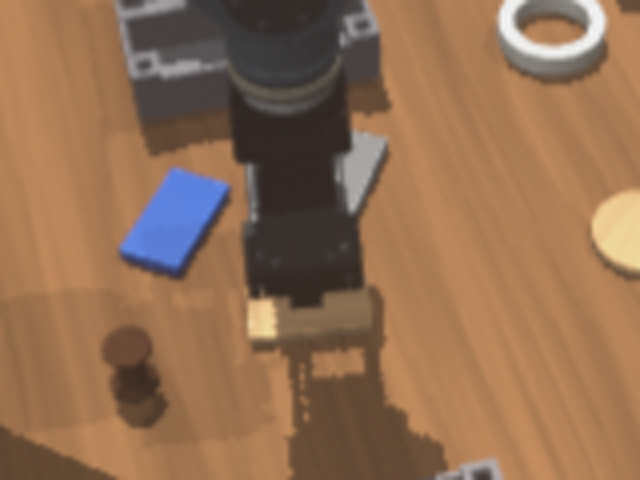

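The side view shows the gripper over the loose blank (at about (310,315) in the crop), clear of the blue and grey look-alikes. I'm descending now.

arm_command(targets=[{"offset": [-0.1, 0.1, 2], "rot": [0, 0, 0], "gripper": 0.2}, {"offset": [-0.1, 0.1, 4], "rot": [0, 0, 0], "gripper": 0.2}, {"offset": [-0.1, 0.1, 5.2], "rot": [0, 0, 0], "gripper": 0.2}, {"offset": [-0.1, 0.1, 5.8], "rot": [0, 0, 0], "gripper": 0.2}, {"offset": [-0.1, 0.1, 5.8], "rot": [0, 0, 0], "gripper": 0.2}])

```text
time_s: 2.25
position: [0.5026, -0.0, 0.0724]
tcp_rot: [[0.177, 0.984, -0.001], [0.984, -0.177, 0.0], [0.0, -0.002, -1.0]]
force: [-0.1, -0.1, 0.4]
opening: 0.8
```

```bash
python3 go.py 0.503 -0.0014 0.072 79.8
```

```text
t 2.25 pos [ 0.5026 -0.      0.0724] yaw 79.83 F [-0.1 -0.1  0.4] open 0.8
offset cm [-0.13  0.06  0.04] rot [-0.09 -0.01  0.03]
```

Close, then raise (small y error will self-centre).

arm_command(targets=[{"offset": [-0.13, 0.06, 0.04], "rot": [0, 0, 0], "gripper": 0.5}, {"offset": [-0.13, 0.06, 0.04], "rot": [0, 0, 0], "gripper": 0.6}, {"offset": [-0.13, 0.06, 0.04], "rot": [0, 0, 0], "gripper": 0.7}, {"offset": [-0.13, 0.06, 0.04], "rot": [0, 0, 0], "gripper": 0.7}, {"offset": [-0.13, 0.06, 0.04], "rot": [0, 0, 0], "gripper": 0.7}, {"offset": [-0.13, 0.06, 0.04], "rot": [0, 0, 0], "gripper": 0.7}])

```text
time_s: 2.85
position: [0.5039, -0.0024, 0.0729]
tcp_rot: [[0.178, 0.984, 0.001], [0.984, -0.178, -0.0], [-0.0, 0.001, -1.0]]
force: [-0.7, -1.1, 6.0]
opening: 0.571
```

arm_command(targets=[{"offset": [0, 0, -1], "rot": [0, 0, 0], "gripper": 0.7}, {"offset": [0, 0, -3], "rot": [0, 0, 0], "gripper": 0.7}, {"offset": [0, 0, -5], "rot": [0, 0, 0], "gripper": 0.7}, {"offset": [0, 0, -7], "rot": [0, 0, 0], "gripper": 0.7}, {"offset": [0, 0, -9], "rot": [0, 0, 0], "gripper": 0.7}, {"offset": [0, 0, -10], "rot": [0, 0, 0], "gripper": 0.7}, {"offset": [0, 0, -10], "rot": [0, 0, 0], "gripper": 0.7}])

```text
time_s: 3.55
position: [0.5042, -0.0024, 0.1738]
tcp_rot: [[0.178, 0.984, 0.003], [0.984, -0.178, -0.001], [-0.0, 0.003, -1.0]]
force: [0.3, -0.0, -0.6]
opening: 0.572
```

```bash
python3 go.py 0.4717 -0.2704 0.172 85.7
```

```text
t 3.55 pos [ 0.5042 -0.0024  0.1738] yaw 79.76 F [ 0.3 -0.  -0.6] open 0.572
offset cm [-26.95   1.57   0.18] rot [ 0.18  0.02 -5.94]
```

arm_command(targets=[{"offset": [-3, 0.2, 0], "rot": [0, 0, -1], "gripper": 0.7}, {"offset": [-7, 0.4, 0], "rot": [0, 0, -2], "gripper": 0.7}, {"offset": [-11, 0.7, 0.1], "rot": [0.1, 0, -3], "gripper": 0.7}, {"offset": [-15, 0.9, 0.1], "rot": [0.1, 0, -4], "gripper": 0.7}, {"offset": [-19, 1.2, 0.1], "rot": [0.2, 0, -5], "gripper": 0.7}, {"offset": [-23, 1.4, 0.2], "rot": [0.2, 0, -5.9], "gripper": 0.7}, {"offset": [-26, 1.6, 0.2], "rot": [0.2, 0, -5.9], "gripper": 0.7}, {"offset": [-26.95, 1.65, 0.2], "rot": [0.2, 0, -5.9], "gripper": 0.7}])

```text
time_s: 4.35
position: [0.4715, -0.2736, 0.1693]
tcp_rot: [[0.079, 0.997, -0.003], [0.997, -0.079, -0.0], [-0.0, -0.003, -1.0]]
force: [0.7, 0.7, -0.6]
opening: 0.572
```

arm_command(targets=[{"offset": [0, 0, 1], "rot": [0, 0, 0], "gripper": 0.7}, {"offset": [0, 0, 3], "rot": [0, 0, 0], "gripper": 0.7}, {"offset": [0, 0, 4], "rot": [0, 0, 0], "gripper": 0.7}, {"offset": [0, 0, 4], "rot": [0, 0, 0], "gripper": 0.7}])

```text
time_s: 4.75
position: [0.4707, -0.2679, 0.1282]
tcp_rot: [[0.074, 0.997, -0.008], [0.997, -0.074, 0.004], [0.004, -0.008, -1.0]]
force: [-0.4, 0.6, -1.5]
opening: 0.569
```

```bash
python3 go.py 0.4729 -0.2705 0.115 85.63
```

```text
t 4.75 pos [ 0.4707 -0.2679  0.1282] yaw 85.74 F [-0.4  0.6 -1.5] open 0.569
offset cm [-0.25  0.25  1.32] rot [-0.46 -0.22  0.11]
```

arm_command(targets=[{"offset": [0, 0, 0], "rot": [0, 0, 0], "gripper": 0.7}, {"offset": [0, 0, 0], "rot": [0, 0, 0], "gripper": 0.7}, {"offset": [0, 0, 0], "rot": [0, 0, 0], "gripper": 0.7}, {"offset": [0, 0, 0], "rot": [0, 0, 0], "gripper": 0.7}])

```text
time_s: 5.15
position: [0.4721, -0.2705, 0.131]
tcp_rot: [[0.076, 0.997, -0.002], [0.997, -0.076, -0.0], [-0.001, -0.002, -1.0]]
force: [0.0, 0.2, -0.9]
opening: 0.566
```

```bash
python3 go.py 0.4729 -0.2705 0.118 85.63;  python3 -c "
from rig import viewer;import cv2
c=viewer.capture('side');cv2.imwrite('pics/s2.png',cv2.resize(c['frame'][230:350,240:400,::-1],None,fx=4,fy=4,interpolation=cv2.INTER_CUBIC))"; python3 go.py 0.4729 -0.2705 0.118 85.63
```

```text
t 5.15 pos [ 0.4721 -0.2705  0.131 ] yaw 85.67 F [ 0.   0.2 -0.9] open 0.566
offset cm [0.01 0.08 1.3 ] rot [-0.13  0.03  0.04]
t 5.2 pos [ 0.472  -0.2705  0.1309] yaw 85.66 F [-0.4 -0.  -0.5] open 0.569
offset cm [0.01 0.09 1.29] rot [-0.14  0.03  0.03]
```

View pics/s2.png

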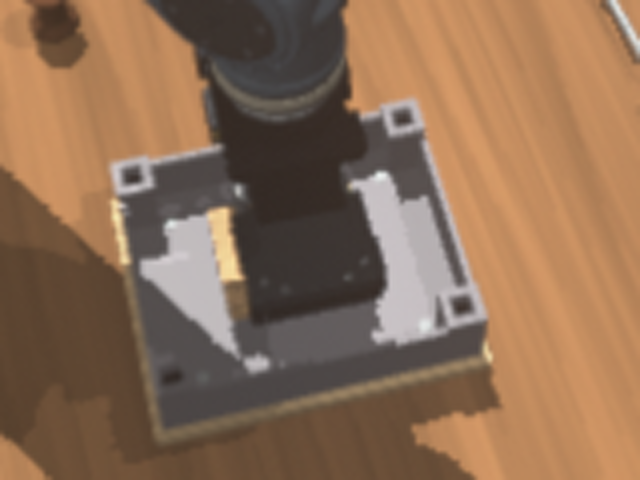

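The blank is held level over the pile; the gripper hides most of it, with its end at about (228,260). I'll lower it slowly and check the force.

arm_command(targets=[{"offset": [0, 0.08, 0.6], "rot": [-0.1, 0, 0], "gripper": 0.7}, {"offset": [0, 0.08, 1.1], "rot": [-0.1, 0, 0], "gripper": 0.7}, {"offset": [0, 0.08, 1.4], "rot": [-0.1, 0, 0], "gripper": 0.7}, {"offset": [0, 0.08, 1.6], "rot": [-0.1, 0, 0], "gripper": 0.7}, {"offset": [0, 0.08, 1.7], "rot": [-0.1, 0, 0], "gripper": 0.7}, {"offset": [0, 0.08, 1.7], "rot": [-0.1, 0, 0], "gripper": 0.7}, {"offset": [0, 0.08, 1.7], "rot": [-0.1, 0, 0], "gripper": 0.7}])

```text
time_s: 5.9
position: [0.4726, -0.2705, 0.1134]
tcp_rot: [[0.076, 0.997, -0.001], [0.997, -0.076, 0.0], [0.0, -0.001, -1.0]]
force: [0.2, -0.3, -0.0]
opening: 0.57
```

```bash
python3 go.py 0.4729 -0.2705 0.1129 85.63
```

```text
t 5.9 pos [ 0.4726 -0.2705  0.1134] yaw 85.66 F [ 0.2 -0.3 -0. ] open 0.57
offset cm [0.   0.03 0.05] rot [-0.08 -0.    0.03]
```

arm_command(targets=[{"offset": [0, 0.03, 0.05], "rot": [0, 0, 0], "gripper": 0.7}, {"offset": [0, 0.03, 0.08], "rot": [0, 0, 0], "gripper": 0.7}, {"offset": [0, 0.03, 0.08], "rot": [0, 0, 0], "gripper": 0.6}, {"offset": [0, 0.03, 0.08], "rot": [0, 0, 0], "gripper": 0.35}, {"offset": [0, 0.03, 0.08], "rot": [0, 0, 0], "gripper": 0.25}, {"offset": [0, 0.03, 0.08], "rot": [0, 0, 0], "gripper": 0.25}, {"offset": [0, 0.03, 0.08], "rot": [0, 0, 0], "gripper": 0.25}])

```text
time_s: 6.6
position: [0.4728, -0.2704, 0.1125]
tcp_rot: [[0.076, 0.997, -0.002], [0.997, -0.076, 0.0], [0.0, -0.002, -1.0]]
force: [0.5, -0.2, -0.1]
opening: 0.737
```

arm_command(targets=[{"offset": [0, 0, -1], "rot": [0, 0, 0], "gripper": 0.25}, {"offset": [0, 0, -4], "rot": [0, 0, 0], "gripper": 0.25}, {"offset": [0, 0, -8], "rot": [0, 0, 0], "gripper": 0.2}, {"offset": [5, 0, -10], "rot": [0, 0, 0], "gripper": 0.2}, {"offset": [10, 0, -10], "rot": [0, 0, 0], "gripper": 0.2}, {"offset": [15, 0, -10], "rot": [0, 0, 0], "gripper": 0.2}, {"offset": [20, 0, -10], "rot": [0, 0, 0], "gripper": 0.2}, {"offset": [24, 0, -10], "rot": [0, 0, 0], "gripper": 0.2}])

```text
time_s: 7.4
position: [0.4909, -0.029, 0.2135]
tcp_rot: [[0.076, 0.997, -0.001], [0.997, -0.076, 0.0], [0.0, -0.001, -1.0]]
force: [0.7, -0.2, -0.1]
opening: 0.8
```

```bash
python3 - <<'E'
from rig import viewer
from h import *
o=np.zeros((400,800,3),np.uint8)
for n,b,z,d in(("top",(393,212,422,253),.052,(375,195,440,270)),("side",(280,265,340,325),.052,(265,250,365,345))):
    c=viewer.capture(n); pickle.dump(c,open(n+"1.pkl","wb")); print(n,wood(c,b,z))
    a=cv2.resize(c["frame"][d[1]:d[3],d[0]:d[2],::-1],None,fx=4,fy=4,interpolation=cv2.INTER_CUBIC)
    o[:a.shape[0],(n=="side")*300:(n=="side")*300+a.shape[1]]=a
cv2.imwrite("pics/p3.png",o)
E
python3 go.py 0.5261 0.2948 0.2 87
```

```text
top ((450.1583557128906, -247.81175231933594), (13.438672065734863, 7.7266435623168945), 43.107330322265625)
side ((442.48138427734375, -246.4947509765625), (4.597691535949707, 1.4253907203674316), 32.2159309387207)
t 7.5 pos [ 0.49   -0.0263  0.2133] yaw 86.03 F [-0.2 -0.7 -0.3] open 0.806
offset cm [32.28  1.38  1.38] rot [-0.16 -0.1  -0.97]
```

View pics/p3.png

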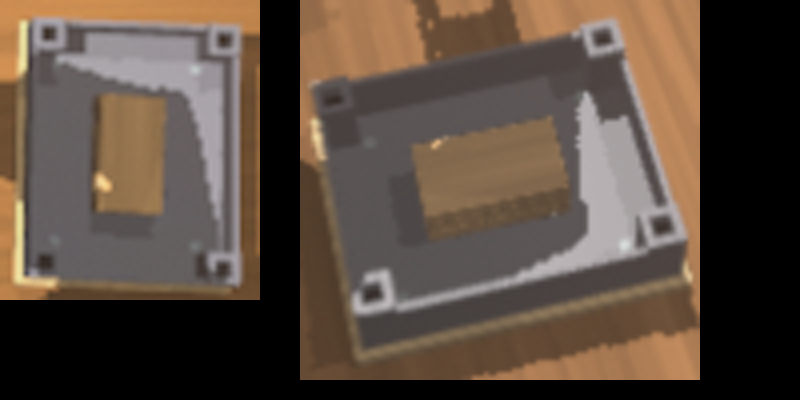

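The blank lies on the pile in shadow (top crop (130,155), side crop (490,175)). The arm's shadow breaks the mask, so I'll move over the tray and then measure.

arm_command(targets=[{"offset": [5, 0.2, 0.4], "rot": [0, 0, -1], "gripper": 0.2}, {"offset": [10, 0.4, 0.8], "rot": [0, 0, -1], "gripper": 0.2}, {"offset": [15, 0.6, 1.2], "rot": [0, 0, -1], "gripper": 0.2}, {"offset": [20, 0.9, 1.4], "rot": [0, 0, -1], "gripper": 0.2}, {"offset": [25, 1.1, 1.4], "rot": [0, 0, -1], "gripper": 0.2}, {"offset": [30, 1.2, 1.4], "rot": [0, 0, -1], "gripper": 0.2}, {"offset": [32.1, 1.25, 1.4], "rot": [-0.1, -0.1, -1], "gripper": 0.2}, {"offset": [32.1, 1.25, 1.4], "rot": [-0.1, -0.1, -1], "gripper": 0.2}])

```text
time_s: 8.3
position: [0.5286, 0.2905, 0.1992]
tcp_rot: [[0.054, 0.999, 0.003], [0.999, -0.054, -0.001], [-0.0, 0.003, -1.0]]
force: [-0.1, -1.5, 0.2]
opening: 0.802
```

```bash
python3 - <<'E'
from rig import viewer
from h import *
o=np.zeros((400,800,3),np.uint8)
for n,b,z,d in(("top",(393,212,422,253),.052,(375,195,440,270)),("side",(285,265,345,315),.052,(265,250,365,345))):
    c=viewer.capture(n); pickle.dump(c,open(n+"2.pkl","wb")); print(n,wood(c,b,z))
    a=cv2.resize(c["frame"][d[1]:d[3],d[0]:d[2],::-1],None,fx=4,fy=4,interpolation=cv2.INTER_CUBIC)
    o[:a.shape[0],(n=="side")*300:(n=="side")*300+a.shape[1]]=a
cv2.imwrite("pics/p4.png",o)
E
python3 go.py 0.5248 0.2935 0.2 87
```

```text
top ((473.02984619140625, -270.20318603515625), (50.71391677856445, 92.63028717041016), 85.83003234863281)
side ((470.2715759277344, -270.1922302246094), (50.39842987060547, 90.7691879272461), 85.97710418701172)
t 8.4 pos [0.528  0.2873 0.1988] yaw 86.7 F [-0.3 -0.2 -0.2] open 0.798
offset cm [ 0.6  -0.35 -0.12] rot [ 0.    0.14 -0.3 ]
```

View pics/p4.png

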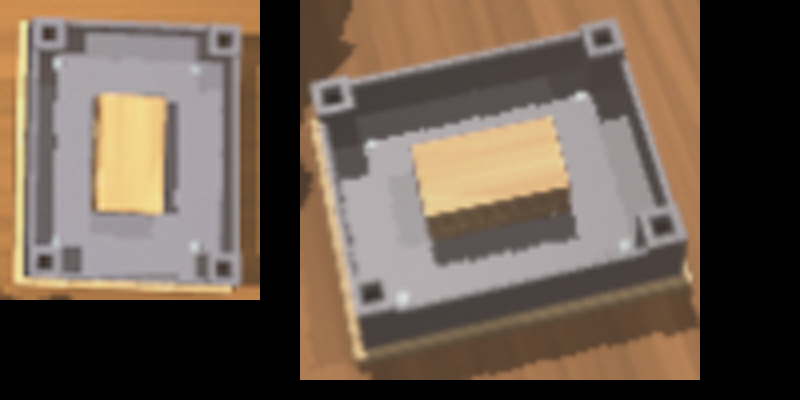

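The blank sits flush: within about 0.6 mm and 0.3° of the pile in both views, with no step visible on the sides. Next is the tray.

arm_command(targets=[{"offset": [0.6, -0.3, 0], "rot": [0, 0, -0.3], "gripper": 0.4}, {"offset": [0.6, -0.3, 0], "rot": [0, 0, -0.3], "gripper": 0.4}, {"offset": [0.6, -0.3, 0], "rot": [0, 0, -0.3], "gripper": 0.4}, {"offset": [0.6, -0.3, 0], "rot": [0, 0, -0.3], "gripper": 0.4}, {"offset": [0.6, -0.3, 0], "rot": [0, 0, -0.3], "gripper": 0.4}, {"offset": [0.6, -0.3, 0], "rot": [0, 0, -0.3], "gripper": 0.4}])

```text
time_s: 9.0
position: [0.5253, 0.2939, 0.1986]
tcp_rot: [[0.053, 0.999, -0.0], [0.999, -0.053, -0.002], [-0.002, 0.0, -1.0]]
force: [-0.0, 0.6, 0.2]
opening: 0.598
```

```bash
python3 go.py 0.5248 0.2935 0.125 87
```

```text
t 9.0 pos [0.5253 0.2939 0.1986] yaw 86.94 F [-0.   0.6  0.2] open 0.598
offset cm [-0.03 -0.05  7.36] rot [ 0.    0.09 -0.06]
```

arm_command(targets=[{"offset": [0, -0.05, 2], "rot": [0, 0.1, 0], "gripper": 0.4}, {"offset": [0, -0.05, 4.5], "rot": [0, 0.1, 0], "gripper": 0.4}, {"offset": [0, -0.05, 6.4], "rot": [0, 0.1, 0], "gripper": 0.4}, {"offset": [0, -0.05, 7.3], "rot": [0, 0.1, 0], "gripper": 0.4}, {"offset": [0, -0.05, 7.3], "rot": [0, 0.1, 0], "gripper": 0.4}, {"offset": [0, -0.05, 7.3], "rot": [0, 0.1, 0], "gripper": 0.6}, {"offset": [0, -0.05, 7.3], "rot": [0, 0.1, 0], "gripper": 0.75}, {"offset": [0, -0.05, 7.3], "rot": [0, 0.1, 0], "gripper": 0.85}])

```text
time_s: 9.8
position: [0.5253, 0.2943, 0.1267]
tcp_rot: [[0.053, 0.999, 0.002], [0.999, -0.053, 0.001], [0.001, 0.002, -1.0]]
force: [0.3, 0.1, -0.1]
opening: 0.411
```

arm_command(targets=[{"offset": [0, 0, 0], "rot": [0, 0, 0], "gripper": 1}, {"offset": [0, 0, 0], "rot": [0, 0, 0], "gripper": 1}, {"offset": [0, 0, 0], "rot": [0, 0, 0], "gripper": 1}, {"offset": [0, 0, 0], "rot": [0, 0, 0], "gripper": 1}])

```text
time_s: 10.2
position: [0.5249, 0.2941, 0.1259]
tcp_rot: [[0.053, 0.999, 0.001], [0.999, -0.053, 0.0], [0.0, 0.001, -1.0]]
force: [-1.1, -0.4, 1.7]
opening: 0.158
```

```bash
python3 - <<'E'
from rig import viewer
from h import *
c=viewer.capture("top")
u=np.array([(203.8,190.3),(247.6,191.8),(200,247.2),(244.6,248.6)])
M=np.array([(88,68),(88,-68),(-88,68),(-88,-68)])/1000
d=dark(c,u);print(d.round(1).tolist());print(fit(ray(c,d,.06),M))
E
python3 go.py 0.5248 0.2935 0.245 87
```

```text
[[204.2, 190.7], [247.8, 191.8], [204.5, 245.5], [244.8, 248.5]]
(array([0.527 , 0.2907]), np.float64(357.92), [[0.9, -1.4], [2.2, -2.0], [-4.9, 8.0], [1.8, -4.6]])
t 10.25 pos [0.5249 0.2942 0.1259] yaw 86.96 F [-0.3  0.6  2. ] open 0.162
offset cm [ -0.06   0.   -11.91] rot [ 0.04 -0.02 -0.04]
```

arm_command(targets=[{"offset": [0, 0, -0.5], "rot": [0, 0, 0], "gripper": 1}, {"offset": [0, 0, -1.5], "rot": [0, 0, 0], "gripper": 1}, {"offset": [0, 0, -3], "rot": [0, 0, 0], "gripper": 1}, {"offset": [0, 0, -5], "rot": [0, 0, 0], "gripper": 1}, {"offset": [0, 0, -7.5], "rot": [0, 0, 0], "gripper": 1}, {"offset": [0, 0, -10], "rot": [0, 0, 0], "gripper": 1}, {"offset": [0, 0, -11.5], "rot": [0, 0, 0], "gripper": 1}, {"offset": [0, 0, -12], "rot": [0, 0, 0], "gripper": 1}])

```text
time_s: 11.05
position: [0.5256, 0.2943, 0.2487]
tcp_rot: [[0.053, 0.999, 0.005], [0.999, -0.053, 0.002], [0.002, 0.005, -1.0]]
force: [0.1, 0.4, -3.8]
opening: 0.159
```

```bash
python3 go.py 0.4732 -0.2722 0.245 86.55
```

```text
t 11.05 pos [0.5256 0.2943 0.2487] yaw 86.96 F [ 0.1  0.4 -3.8] open 0.159
offset cm [-56.85  -2.23   0.25] rot [ 0.27 -0.11  0.41]
```

arm_command(targets=[{"offset": [-1.5, -0.05, 0], "rot": [0, 0, 0], "gripper": 1}, {"offset": [-4, -0.15, 0], "rot": [0, 0, 0], "gripper": 1}, {"offset": [-8, -0.3, 0], "rot": [0, 0, 0], "gripper": 1}, {"offset": [-12, -0.5, 0], "rot": [0, 0, 0.1], "gripper": 1}, {"offset": [-16, -0.6, 0], "rot": [0, 0, 0.1], "gripper": 1}, {"offset": [-20, -0.8, 0], "rot": [0, 0, 0.2], "gripper": 1}, {"offset": [-24, -0.95, 0], "rot": [0, 0, 0.2], "gripper": 1}, {"offset": [-28, -1.1, 0], "rot": [0, 0, 0.2], "gripper": 1}])

```text
time_s: 11.85
position: [0.4972, 0.0129, 0.2447]
tcp_rot: [[0.057, 0.998, -0.003], [0.998, -0.057, 0.0], [0.0, -0.003, -1.0]]
force: [1.2, 0.0, -4.3]
opening: 0.158
```

```bash
python3 go.py 0.4732 -0.2722 0.245 86.55
```

```text
t 11.85 pos [0.4972 0.0129 0.2447] yaw 86.76 F [ 1.2  0.  -4.3] open 0.158
offset cm [-28.6   -0.78  -0.03] rot [-0.15 -0.    0.21]
```

arm_command(targets=[{"offset": [-4, -0.1, 0], "rot": [0, 0, 0], "gripper": 1}, {"offset": [-8, -0.2, 0], "rot": [0, 0, 0.1], "gripper": 1}, {"offset": [-12, -0.35, 0], "rot": [0, 0, 0.2], "gripper": 1}, {"offset": [-16, -0.45, 0], "rot": [0, 0, 0.2], "gripper": 1}, {"offset": [-20, -0.55, 0], "rot": [0, 0, 0.2], "gripper": 1}, {"offset": [-24, -0.7, 0], "rot": [0, 0, 0.2], "gripper": 1}, {"offset": [-27.2, -0.75, 0], "rot": [0, 0, 0.2], "gripper": 1}, {"offset": [-28.6, -0.8, 0], "rot": [0, 0, 0.2], "gripper": 1}])

```text
time_s: 12.65
position: [0.4735, -0.2735, 0.2448]
tcp_rot: [[0.063, 0.998, -0.001], [0.998, -0.063, -0.001], [-0.001, -0.001, -1.0]]
force: [0.9, -0.8, -3.6]
opening: 0.157
```

arm_command(targets=[{"offset": [0, 0, 0], "rot": [0, 0, 0], "gripper": 1}, {"offset": [0, 0, 1], "rot": [0, 0, 0], "gripper": 1}, {"offset": [0, 0, 2], "rot": [0, 0, 0], "gripper": 1}, {"offset": [0, 0, 2.8], "rot": [0, 0, 0], "gripper": 1}, {"offset": [0, 0, 3], "rot": [0, 0, 0], "gripper": 1}, {"offset": [0, 0, 3], "rot": [0, 0, 0], "gripper": 1}, {"offset": [0, 0, 3], "rot": [0, 0, 0], "gripper": 1}, {"offset": [0, 0, 3], "rot": [0, 0, 0], "gripper": 1}])

```text
time_s: 13.45
position: [0.475, -0.2701, 0.2159]
tcp_rot: [[0.06, 0.998, 0.001], [0.998, -0.06, -0.0], [-0.0, 0.001, -1.0]]
force: [-0.0, -0.1, -3.0]
opening: 0.161
```

```bash
python3 go.py 0.4732 -0.2722 0.205 86.55; python3 - <<'E'
from rig import viewer
from h import *
o=np.zeros((560,800,3),np.uint8)
for n,d in(("top",(370,185,460,285)),("side",(255,205,375,345))):
    c=viewer.capture(n); pickle.dump(c,open(n+"3.pkl","wb"))
    a=cv2.resize(c["frame"][d[1]:d[3],d[0]:d[2],::-1],None,fx=4,fy=4,interpolation=cv2.INTER_CUBIC)[:560,:430]
    o[:a.shape[0],(n=="side")*370:(n=="side")*370+a.shape[1]]=a
cv2.imwrite("pics/p5.png",o)
E
```

```text
t 13.45 pos [ 0.475  -0.2701  0.2159] yaw 86.58 F [-0.  -0.1 -3. ] open 0.161
offset cm [-0.22 -0.17  1.09] rot [0.05 0.02 0.03]
```

View pics/p5.png

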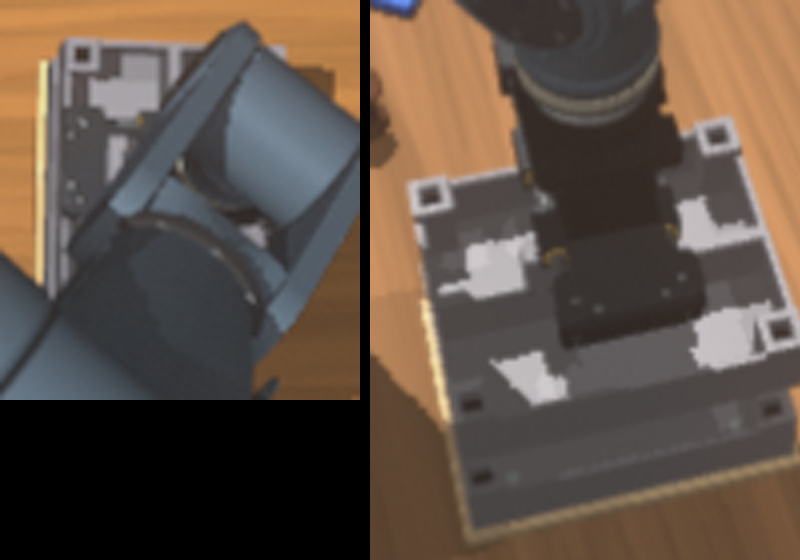

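The top view is mostly hidden by the arm. The side view shows all four sockets of the held tray, at crop (430,195), (717,135), (472,404) and (780,328), so I'll measure from those.

```bash
python3 - <<'E'
from h import *
S=pickle.load(open("side3.pkl","rb"));S0=pickle.load(open("side0.pkl","rb"));T=pickle.load(open("top3.pkl","rb"))
u=(np.array([(430,195),(717,135),(472,404),(780,328)])-[370,0])/4+[255,205]-.4
b=np.array([(272.6,273.6),(340.1,259),(282.5,322.8),(355,305.9)])
M=np.array([(-88,68),(88,68),(-88,-68),(88,-68)])/1000
for g,f in(("hand",lambda c,x:x),("dark",dark)):
    print(g,"held",fit(ray(S,f(S,u),.150),M)); print(g,"base",fit(ray(S0,f(S0,b),.062),M))
d=dark(T,[(370+82/4-.4,185+54/4-.4)]);print("top far-left held",d,ray(T,d,.150)," base far-left top (.5662,-.2096)")
E
```

```text
hand held (array([ 0.4739, -0.2708]), np.float64(-3.03), [[-0.7, -1.0], [-0.4, -0.0], [0.3, 1.9], [0.8, -0.8]])
hand base (array([ 0.4718, -0.2726]), np.float64(-3.32), [[-0.1, 0.2], [0.1, 0.1], [-0.2, -0.1], [0.2, -0.2]])
dark held (array([ 0.4737, -0.2715]), np.float64(-3.13), [[-0.6, -0.9], [-0.2, -0.2], [0.2, 1.5], [0.6, -0.4]])
dark base (array([ 0.4719, -0.2726]), np.float64(356.65), [[-0.1, 0.2], [0.1, 0.1], [-0.1, -0.1], [0.2, -0.1]])
top far-left held [[390.11840796 198.19900498]] [[ 0.56799884 -0.20747251  0.15      ]]  base far-left top (.5662,-.2096)
```

All three estimates agree: the held tray is about +1.9 mm in x and +1.8 mm in y off the base. I'll correct that and go just above entry height.

arm_command(targets=[{"offset": [-0.2, -0.18, 0.5], "rot": [0, 0, 0.1], "gripper": 1}, {"offset": [-0.2, -0.18, 1.2], "rot": [0, 0, 0.1], "gripper": 1}, {"offset": [-0.2, -0.18, 1.8], "rot": [0, 0, 0.1], "gripper": 1}, {"offset": [-0.2, -0.18, 2.1], "rot": [0, 0, 0.1], "gripper": 1}, {"offset": [-0.2, -0.18, 2.2], "rot": [0, 0, 0.1], "gripper": 1}, {"offset": [-0.2, -0.18, 2.2], "rot": [0, 0, 0.1], "gripper": 1}, {"offset": [-0.2, -0.18, 2.2], "rot": [0, 0, 0.1], "gripper": 1}, {"offset": [-0.2, -0.18, 2.2], "rot": [0, 0, 0.1], "gripper": 1}])

```text
time_s: 14.35
position: [0.473, -0.2721, 0.1938]
tcp_rot: [[0.062, 0.998, 0.001], [0.998, -0.062, -0.0], [-0.0, 0.001, -1.0]]
force: [0.1, 0.9, -3.8]
opening: 0.16
```

```bash
python3 go.py 0.4731 -0.2721 0.192 86.5; python3 go.py 0.4731 -0.2721 0.178 86.5; python3 - <<'E'
from rig import viewer
from h import *
c=viewer.capture("side");t=viewer.capture("top")
u=np.array([(269.6,259.9),(341.3,243.8),(280.1,312),(357,292)])
u=u*1.0
# predicted pixel from world model at post top z
M=np.array([(-88,68),(88,68),(-88,-68),(88,-68)])/1000
z=.194-.0659
a=np.radians(-3.4);W=M@np.array([[np.cos(a),np.sin(a)],[-np.sin(a),np.cos(a)]])+[.4719,-.2726]
V=np.array(c["view"]);K=np.array([[c["fx"],0,c["cx"]],[0,c["fy"],c["cy"]],[0,0,1]])
p=cv2.projectPoints(np.c_[W,np.full(4,z)],cv2.Rodrigues(V[:3,:3])[0],V[:3,3],K,np.array(c["D"]))[0].reshape(-1,2)
d=dark(c,p);print(p.round(1).tolist(),d.round(1).tolist());print(fit(ray(c,d,z),M))
a=dark(t,[(389.5,199.5)]);print(a,ray(t,a,z))
E
```

```text
t 14.35 pos [ 0.473  -0.2721  0.1938] yaw 86.46 F [ 0.1  0.9 -3.8] open 0.16
offset cm [-0.    0.01  0.18] rot [ 0.03  0.01 -0.04]
t 14.35 pos [ 0.473  -0.2721  0.1938] yaw 86.46 F [ 0.1  0.9 -3.8] open 0.16
offset cm [-0.    0.01  1.58] rot [ 0.03  0.01 -0.04]
[[269.9, 259.3], [340.7, 244.4], [280.0, 310.1], [356.4, 292.7]] [[269.9, 259.3], [340.7, 244.6], [280.2, 311.1], [356.2, 292.9]]
(array([ 0.4717, -0.2734]), np.float64(356.72), [[-0.6, -1.0], [-0.1, -0.1], [0.1, 1.5], [0.6, -0.4]])
[[389.72710104 199.9490085 ]] [[ 0.56591013 -0.20933735  0.1281    ]]
```

The alignment is within about 0.8 mm in the side view and 0.3 mm in the top view, so I'll insert.

arm_command(targets=[{"offset": [0, 0.02, 0.3], "rot": [0, 0, 0], "gripper": 1}, {"offset": [0, 0.02, 0.6], "rot": [0, 0, 0], "gripper": 1}, {"offset": [0, 0.02, 0.8], "rot": [0, 0, 0], "gripper": 1}, {"offset": [0, 0.02, 1], "rot": [0, 0, 0], "gripper": 1}, {"offset": [0, 0.02, 1.2], "rot": [0, 0, 0], "gripper": 1}, {"offset": [0, 0.02, 1.3], "rot": [0, 0, 0], "gripper": 1}, {"offset": [0, 0.02, 1.4], "rot": [0, 0, 0], "gripper": 1}, {"offset": [0, 0.02, 1.4], "rot": [0, 0, 0], "gripper": 1}])

```text
time_s: 15.25
position: [0.473, -0.272, 0.1794]
tcp_rot: [[0.062, 0.998, -0.0], [0.998, -0.062, 0.0], [0.0, -0.0, -1.0]]
force: [-0.4, 0.1, -4.4]
opening: 0.155
```

```bash
python3 go.py 0.4731 -0.2721 0.178 86.5
```

```text
t 15.25 pos [ 0.473  -0.272   0.1794] yaw 86.46 F [-0.4  0.1 -4.4] open 0.155
offset cm [-0.01  0.01  0.14] rot [-0.   -0.02 -0.04]
```

The pins are in with no contact force, and about 1.4 mm remains.

arm_command(targets=[{"offset": [0, 0, 0.05], "rot": [0, 0, 0], "gripper": 1}, {"offset": [0, 0, 0.1], "rot": [0, 0, 0], "gripper": 1}, {"offset": [0, 0, 0.15], "rot": [0, 0, 0], "gripper": 1}, {"offset": [0, 0, 0.17], "rot": [0, 0, 0], "gripper": 1}, {"offset": [0, 0, 0.17], "rot": [0, 0, 0], "gripper": 1}])

```text
time_s: 15.75
position: [0.4731, -0.272, 0.178]
tcp_rot: [[0.062, 0.998, 0.0], [0.998, -0.062, 0.0], [0.0, 0.0, -1.0]]
force: [-0.4, 0.2, -2.6]
opening: 0.155
```

arm_command(targets=[{"offset": [0, 0, 0.05], "rot": [0, 0, 0], "gripper": 1}, {"offset": [0, 0, 0.08], "rot": [0, 0, 0], "gripper": 1}, {"offset": [0, 0, 0.08], "rot": [0, 0, 0], "gripper": 1}])

```text
time_s: 16.05
position: [0.4731, -0.272, 0.178]
tcp_rot: [[0.062, 0.998, 0.001], [0.998, -0.062, -0.0], [-0.0, 0.001, -1.0]]
force: [-1.8, 1.6, 5.0]
opening: 0.157
```

Seated: z has stopped at 0.178 and the base now pushes back with +5 N. Release and retreat.

arm_command(targets=[{"offset": [0, 0, 0.05], "rot": [0, 0, 0], "gripper": 0.8}, {"offset": [0, 0, 0.05], "rot": [0, 0, 0], "gripper": 0.6}, {"offset": [0, 0, 0.05], "rot": [0, 0, 0], "gripper": 0.4}, {"offset": [0, 0, 0], "rot": [0, 0, 0], "gripper": 0.4}, {"offset": [0, 0, 0], "rot": [0, 0, 0], "gripper": 0.4}, {"offset": [0, 0, 0], "rot": [0, 0, 0], "gripper": 0.4}])

```text
time_s: 16.65
position: [0.4731, -0.272, 0.177]
tcp_rot: [[0.062, 0.998, 0.0], [0.998, -0.062, 0.0], [0.0, 0.0, -1.0]]
force: [-1.0, 0.2, 0.3]
opening: 0.552
```

arm_command(targets=[{"offset": [0, 0, -1], "rot": [0, 0, 0], "gripper": 0.4}, {"offset": [0, 0, -4], "rot": [0, 0, 0], "gripper": 0.4}, {"offset": [0, 0, -8], "rot": [0, 0, 0], "gripper": 0.4}, {"offset": [0, 0, -11], "rot": [0, 0, 0], "gripper": 0.4}, {"offset": [4, 0, -12], "rot": [0, 0, 0], "gripper": 0.4}, {"offset": [9, 0, -12], "rot": [0, 0, 0], "gripper": 0.4}, {"offset": [14, 0, -12], "rot": [0, 0, 0], "gripper": 0.4}, {"offset": [19, 0, -12], "rot": [0, 0, 0], "gripper": 0.4}])

```text
time_s: 17.45
position: [0.4846, -0.0808, 0.2981]
tcp_rot: [[0.063, 0.998, 0.002], [0.998, -0.063, -0.0], [-0.0, 0.002, -1.0]]
force: [0.4, -0.6, 0.6]
opening: 0.6
```

arm_command(targets=[{"offset": [5, 0, 0], "rot": [0, 0, 0], "gripper": 0.4}, {"offset": [10, 0, 0], "rot": [0, 0, 0], "gripper": 0.4}, {"offset": [15, 0, 0], "rot": [0, 0, 0], "gripper": 0.4}, {"offset": [20, 0, 0], "rot": [0, 0, 0], "gripper": 0.4}, {"offset": [25, 0, 0], "rot": [0, 0, 0], "gripper": 0.4}, {"offset": [28, 0, 0], "rot": [0, 0, 0], "gripper": 0.4}, {"offset": [29, 0, 0], "rot": [0, 0, 0], "gripper": 0.4}, {"offset": [29, 0, 0], "rot": [0, 0, 0], "gripper": 0.4}])

```text
time_s: 18.25
position: [0.5025, 0.2081, 0.2975]
tcp_rot: [[0.059, 0.998, 0.001], [0.998, -0.059, -0.0], [-0.0, 0.001, -1.0]]
force: [-0.2, -1.2, -0.4]
opening: 0.597
```

```bash
python3 - <<'E'
from rig import viewer
from h import *
o=np.zeros((560,800,3),np.uint8)
M=np.array([(-88,68),(88,68),(-88,-68),(88,-68)])/1000
a0=np.radians(-3.4);W=M@np.array([[np.cos(a0),np.sin(a0)],[-np.sin(a0),np.cos(a0)]])
for n,d,q in(("top",(370,185,460,285),(.4742,-.272)),("side",(255,225,355,345),(.4719,-.2726))):
    c=viewer.capture(n)
    V=np.array(c["view"]);K=np.array([[c["fx"],0,c["cx"]],[0,c["fy"],c["cy"]],[0,0,1]])
    p=cv2.projectPoints(np.c_[W+q,np.full(4,.112)],cv2.Rodrigues(V[:3,:3])[0],V[:3,3],K,np.array(c["D"]))[0].reshape(-1,2)
    u=dark(c,p);print(n,(u-p).round(2).tolist(),fit(ray(c,u,.112),M))
    a=cv2.resize(c["frame"][d[1]:d[3],d[0]:d[2],::-1],None,fx=4,fy=4,interpolation=cv2.INTER_CUBIC)
    o[:a.shape[0],(n=="side")*370:(n=="side")*370+a.shape[1]]=a
    cv2.imwrite("pics/f_"+n+".png",c["frame"][:,:,::-1])
cv2.imwrite("pics/p6.png",o)
E
python3 go.py 0.47 0.2 0.3 86.5
```

```text
top [[-0.07, -0.06], [0.02, 0.0], [-0.06, -0.0], [-0.08, 0.12]] (array([ 0.4742, -0.2719]), np.float64(356.54), [[-0.1, 0.0], [0.0, 0.1], [-0.1, 0.1], [0.2, -0.2]])
side [[0.03, -0.01], [-0.0, 0.06], [-0.03, -0.16], [-0.18, 0.08]] (array([ 0.4718, -0.2726]), np.float64(-3.5), [[-0.0, 0.2], [0.1, 0.0], [-0.2, -0.2], [0.2, -0.0]])
t 18.35 pos [0.5025 0.2061 0.2973] yaw 86.44 F [ 0.2  0.2 -0.5] open 0.6
offset cm [-0.81 -3.21 -0.27] rot [-0.01  0.04 -0.06]
```

View pics/p6.png

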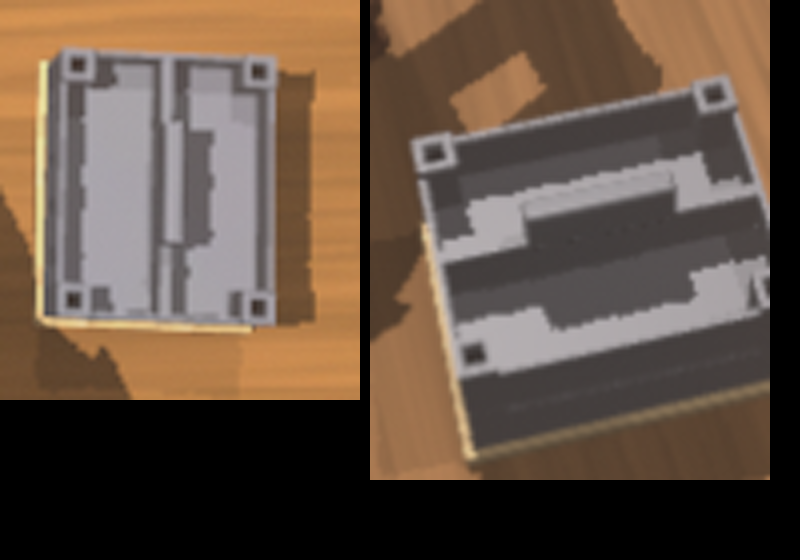

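View pics/f_top.png

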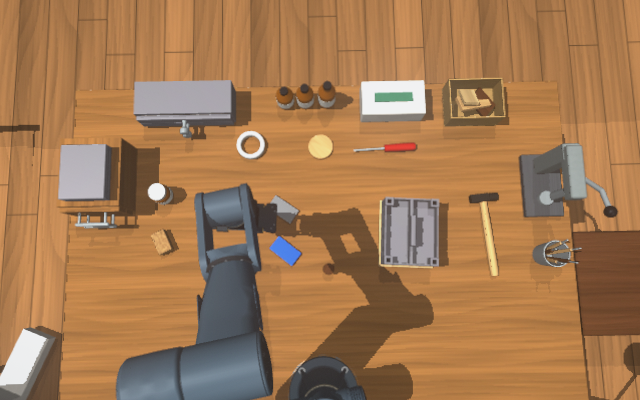

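The tray is stacked with all four corners within 0.2 px of the fully seated, level prediction at 112 mm. The other things on the bench stand at the same pixels as at the start.

```bash
python3 -c "
from rig import ticket;print(ticket.hand_in())"
```

```text
the job is handed in; nothing more can be done
None
```

The loose blank is on the pile and the handled tray is stacked on the bottom tray. I handed the job in at about 18.4 s of the 64 s allowed.

- **Blank:** after release it measured within about 0.6 mm and 0.3° of the pile in both cameras, with no visible step at the edges. I measured this before stacking. The tray now covers it.
- **Tray:** all four corner posts are within 0.2 px of where a fully seated, level tray would be, in both views. The gripper stopped at the expected seating height, the bench pushed back with 5 N, and there was no drop on release.
- **Other things:** the bench items look unmoved in the last top view. I compared that by eye; the arm hides part of the old tray area.
- **Disagreements:** the two cameras differ by about 2–3 mm in absolute x, which is roughly the stated calibration error, so I worked with relative measurements. Just before insertion the side view showed a 0.8 mm offset in y, while the top view showed 0.3 mm. The pins went in with no contact force.

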